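# Assemble the tiered serving stand on its foot

### The job

Put the tiered serving stand together on its foot, which stays where it is: from the bottom up the large tier, the medium tier, the small tier, and last the cap, each fully seated over the pin of the part below and level. Let go of everything and leave the three loose jars round about undisturbed.

Things in the scene. Friction and masses are not known exactly. Their poses are not given: they have to be found in the camera images.
- foot: Foot of the stand, fixed to the table: low round dark steel base 110 mm across, 12 mm thick, with no wooden disc; a central steel post 40 mm across whose shoulder is 36 mm above the table, with a tapered pin 12 mm tall on it (18 mm wide at the root, 8 mm at the tip). Origin: centre of its underside, on the table; z up.
- large_tier: Large tier, loose, 0.4 kg: brown wooden disc 180 mm across, 14 mm thick, with an upright central steel post 40 mm across. The post's shoulder is 62 mm above the disc's underside; on it a tapered pin, 12 mm tall, 18 mm wide, 8 mm at the tip. A 28 mm hole, 14 mm deep, in the underside takes the pin below. Starts upright. Origin: centre of underside, z up. Grip the post 44 mm above it.
- medium_tier: Medium tier, loose, 0.3 kg: brown wooden disc 140 mm across, 14 mm thick, with an upright central steel post 40 mm across. The post's shoulder is 62 mm above the disc's underside; on it a tapered pin, 12 mm tall, 18 mm wide, 8 mm at the tip. A 28 mm hole, 14 mm deep, in the underside takes the pin below. Starts upright. Origin: centre of underside, z up. Grip the post 44 mm above it.
- small_tier: Small tier, loose, 0.2 kg: brown wooden disc 100 mm across, 14 mm thick, with an upright central steel post 40 mm across. The post's shoulder is 62 mm above the disc's underside; on it a tapered pin, 12 mm tall, 18 mm wide, 8 mm at the tip. A 28 mm hole, 14 mm deep, in the underside takes the pin below. Starts upright. Origin: centre of underside, z up. Grip the post 44 mm above it.
- cap: Cap, loose, 0.1 kg: upright steel cylinder 40 mm across, 50 mm tall, rounded top (straight sides up to 36 mm), no disc. A hole in its underside, 28 mm wide, 14 mm deep, drops over the small tier's pin until it rests on the shoulder. Starts upright on the table. Origin: centre of the underside, z up. Grip it 26 mm above the origin.
- mustard_jar: Bystander, not part of the job, to be left where it stands: glass jar with a green screw lid, 74 mm across, 83 mm tall, at the far side of the table straight ahead of the robot, just right of the black-lidded one. Origin: centre of its underside, z up.
- spread_jar: Bystander, not part of the job, to be left where it stands: glass jar with a black screw lid, 68 mm across, 67 mm tall, the leftmost jar at the far side of the table. Origin: centre of its underside, z up.
- toothpick_jar: Bystander, not part of the job, to be left where it stands: clear jar of cocktail sticks, 45 mm across, 68 mm tall, near the table's front edge. Origin: centre of its underside, z up.
Things that resemble listed ones, but are neither listed nor needed, are in the scene too. What is shaped like the small_tier but blue or red is not meant.

How it is judged:
By the outcome, as a careful person would: the job done as asked, in the order asked, and still so for the second after the job is handed in, with the robot touching nothing.
It also fails if it takes over 128 s, if anything falls off the work surface, if the arm or the gripper's body presses on something with over 40 N, if the wrist force passes 120 N, or if a joint passes its speed limit or range.

### The arm

A 7-joint arm with a two-finger parallel gripper is mounted at the origin on a cart in front of the work surface, level with it; the furniture and walls round the work are solid. World frame = base frame: x ahead of the robot, y to its left, z up, the work surface at z = 0. Lengths are in m, angles in rad, forces in N, time in s.
With the tool pointing down it reaches from about 0.4 to 0.85 m from the base axis. Payload 4.5 kg.
Tool frame: the origin (TCP) lies on the centre line of the jaws, within the pads' length; the fingertips stand 8 mm ahead of it and the grasp point (between the pads) lies 11 mm behind it; z points along the fingers, x is the direction in which the jaws open and shut, and the axes are right-handed (so a half turn about z gives the same grasp; the last joint's range is limited). The gripper opens to 88 mm and grips with 3 to 60 N. Pads are 18 mm wide; open, the fingers measure 123 mm over their backs; the gripper's body (75 mm by 187 mm) begins 45 mm behind the grasp point.
Start: joints at [-1.167, 0.689, -0.195, 1.565, 0.157, 0.902, -0.215], TCP at [0.226, 0.583, 0.247] pointing down, gripper open.
Joint ranges: [-3.01, 3.01], [-0.46, 2.08], [-1.47, 1.51], [0.13, 2.56], [-1, 4.14], [0.04, 2.09], [-2.66, 2.66]. Speed limits (rad/s): [2.57, 2.57, 3.14, 3.14, 3.14, 3.14, 3.14].

### API

Orientations are given as a unit quaternion [x, y, z, w].
In Python, from plant import r gives the robot as it stands.
- The arm moves only by the shell command python3 -m pendant 'ROWS' [FORCE]. ROWS is JSON, a list of rows, each a list of 3 entries, a list of its own where there are three numbers: the turn, a rotation vector about the tool's x, y, z in rad, then the shift along the tool's x, y, z in m, then the opening, from 0 (shut) to 1 (fully open). In form: [[[wx, wy, wz], [tx, ty, tz], claw], ...]. A call has 1 to 10 rows; each row is the pose to reach, as a shift and turn from the pose commanded when the call began, along the tool's axes at that moment; what a row does not reach only later rows make up. A row lasts 1/10 s, in which the tool goes at most 50 mm and 8.59 degrees, less where a joint would pass 70% of its speed; a pose out of reach is approached as far as the arm can. A call with a gripper value outside its range is refused whole. The fingers move at their own pace and stop on an object; FORCE is the grip in N (left out, the last holds). Time passes only in rows, so rows that repeat a pose let the fingers close. It gives the time, the measured TCP pose, the force and the opening at its end, in the units of the state.
- r.get_state(): the state, without advancing time (a new reading comes with each control period).
- r.snapshot(name): name is "scene" or "top"; returns a dict with "image" (384x512x3 uint8, red, green, blue), "mtx" (3x3 intrinsics, pixels), "R" (3x3) and "t" (3): a world point X has camera coordinates R X + t. Camera axes: x right, y down, z forward; pixel columns grow to the right and rows downward; lengths in m; the calibration is good to about 2 mm. A picture is of the moment at which its call begins. There is no depth.
- r.finish_job(): hands the job in, once; it reports no verdict.
The state is a dict: "clock": time; "q": joint angles; "qd": joint speeds; "joint_torque": joint torques, N m; "tool_pos": TCP position; "eef_rot": TCP orientation; "contact_force": force on the tool from outside, world axes, zero at the start; "moment": the same for the moment, N m; "opening": opening from 0.0 (shut) to 1.0 (fully open).
Only numpy, scipy, OpenCV 4.12 (cv2) and the standard library are available. Lean on these libraries where they do the work, as an engineer would, in place of code of your own. Each camera call takes 0.05 s, during which the arm holds its last target. There are 200 camera calls.

## Working session

There is one attempt and no reset: what is moved stays moved. The work goes in short steps, Python scripts to look and compute and a shell command to move; the robot and the scene stay as the last step left them, time stands still between calls to the robot, and variables do not carry over. Pictures are saved under pics/ and viewed, about 12 in all and at most 16, crops included, and the job is handed in when it is done.

```bash
ls; mkdir -p pics
python3 - <<'E'
from plant import r
import cv2
for n in("scene","top"):
    s=r.snapshot(n); cv2.imwrite(f"pics/{n}0.png",s["image"][:,:,::-1]); print(n,s["mtx"],s["R"],s["t"])
print(r.get_state())
E
```

```text
pics
scene [[403.61153034   0.         252.62942148]
 [  0.         403.61153034 196.9227227 ]
 [  0.           0.           1.        ]] [[ 0.84026786 -0.54206576  0.01070655]
 [-0.22367502 -0.36457697 -0.90390991]
 [ 0.49388197  0.75713166 -0.42758888]] [-0.50810507  0.15486338  0.78871087]
top [[352.83722827   0.         259.42873244]
 [  0.         352.83722827 197.4673756 ]
 [  0.           0.           1.        ]] [[ 0.01597066 -0.99974384 -0.0160373 ]
 [-0.99745278 -0.01481478 -0.0697744 ]
 [ 0.06951894  0.01711079 -0.99743388]] [0.00198089 0.58306019 1.16607625]
{'clock': 0.1, 'q': array([-1.16723681,  0.68987512, -0.19453988,  1.56625766,  0.15730954,
        0.90251258, -0.21511577]), 'qd': array([-0.00089927, -0.00143227,  0.00098287, -0.00119473, -0.00242034,
       -0.00049183,  0.00013831]), 'joint_torque': array([-2.85207745e-03, -5.28510869e+01, -1.27127063e+00, -1.53841317e+01,
       -5.25166118e-02,  1.93391090e-03,  3.57403587e-05]), 'tool_pos': array([0.22569801, 0.5822171 , 0.24600163]), 'eef_rot': array([ 8.25018797e-01,  5.65104677e-01, -6.48369471e-04,  5.17666587e-04]), 'contact_force': array([-0.49843751,  0.69304078, -0.58074979]), 'moment': array([ 0.00865985, -0.03018931,  0.01752181]), 'opening': 1.0050638031188524}
```

View pics/scene0.png

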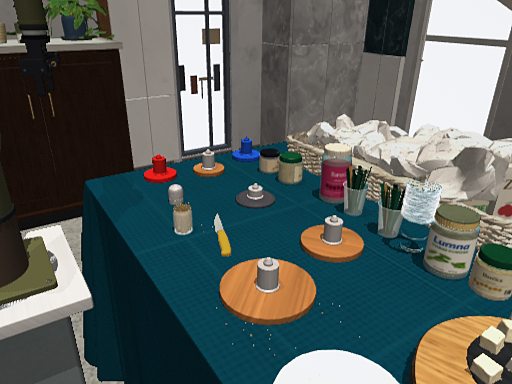

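View pics/top0.png

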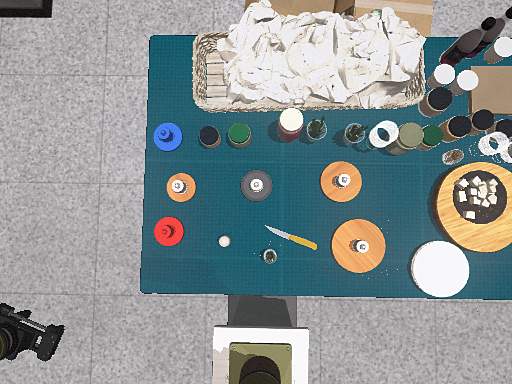

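The scene picture shows the large tier at (268,275), medium at (333,231), foot (255,192), small at (208,162), cap (176,194) and toothpick jar (183,219). In the top picture they are at: large (358,246), medium (341,181), foot (256,185), small (180,187), cap (224,241), toothpick jar (270,256), spread jar (209,136) and mustard jar (239,134).

Look-alikes in the top picture:
- **Small tier:** red (168,231) and blue (167,137) are decoys. I choose the brown one at (180,187).
- **Large and medium tier:** the cheese board at (475,205) and the white plate at (440,268) have no post.
- **Foot:** the only dark one is at (256,185).
- **Cap:** the toothpick jar (270,256) is similar in size. I choose the steel one at (224,241).

```bash
cat > h.py <<'E'
import numpy as np, cv2
from plant import r
def ray(s,uv):
    d=s["R"].T@np.linalg.solve(s["mtx"],[uv[0],uv[1],1.]); return -s["R"].T@s["t"],d
def plane(s,uv,z):
    c,d=ray(s,uv); return c+d*(z-c[2])/d[2]
def tri(s1,a,s2,b):
    c1,d1=ray(s1,a);c2,d2=ray(s2,b)
    k=np.linalg.lstsq(np.c_[d1,-d2],c2-c1,rcond=None)[0]
    p,q=c1+k[0]*d1,c2+k[1]*d2
    return (p+q)/2,np.linalg.norm(p-q)
def proj(s,X):
    c=s["R"]@np.array(X)+s["t"]; p=s["mtx"]@c; return p[:2]/p[2]
def blob(mask,uv,rad):
    "contour hull of the biggest component near uv"
    m=np.zeros_like(mask); cv2.circle(m,tuple(map(int,uv)),rad,255,-1); m&=mask
    cs=cv2.findContours(m,cv2.RETR_EXTERNAL,cv2.CHAIN_APPROX_NONE)[0]
    return max(cs,key=cv2.contourArea)
def disc(s,mask,uv,rad,z):
    "fit circle to outline cast on plane z: centre, radius; plus ellipse centre px"
    c=cv2.convexHull(blob(mask,uv,rad))[:,0].astype(float)
    P=np.array([plane(s,p,z)[:2] for p in c],np.float32)
    e=cv2.fitEllipse(P); return np.round(e[0],4),np.round(np.array(e[1])/2,4),cv2.fitEllipse(c.astype(np.float32))[0]
def crop(s,uv,h=24,k=8):
    u,v=map(int,uv); return cv2.resize(s["image"][v-h:v+h,u-h:u+h,::-1],None,fx=k,fy=k,interpolation=cv2.INTER_CUBIC)
E
cat > m.py <<'E'
from h import *
S,T=r.snapshot("scene"),r.snapshot("top")
def om(s):
    h=cv2.cvtColor(s["image"],cv2.COLOR_RGB2HSV); return cv2.inRange(h,(5,80,60),(22,255,255))
def dm(s):
    h=cv2.cvtColor(s["image"],cv2.COLOR_RGB2HSV); return cv2.inRange(h,(0,0,0),(180,90,255))
its=[("large",(268,285),52,(358,246),30,.014,om),("medium",(333,240),36,(341,181),24,.014,om),("small",(208,168),20,(180,187),18,.014,om),("foot",(255,198),24,(256,185),20,.012,dm),("cap",(176,195),14,(224,241),10,.036,dm)]
for n,a,ra,b,rb,z,f in its:
    A=disc(S,f(S),a,ra,z);B=disc(T,f(T),b,rb,z)
    print(n,A[:2],B[:2],"tri",tri(S,A[2],T,B[2]))
rows=[np.hstack([crop(s,uv,18,8) if s is T else crop(s,uv,18,8) for s,uv in l]) for l in
 ([(S,(268,275)),(S,(333,228)),(S,(208,162))],[(S,(255,192)),(S,(176,194)),(T,(224,241))])]
cv2.imwrite("pics/c1.png",cv2.resize(np.vstack(rows),(800,533)))
rows=[np.hstack([crop(T,uv,18,8) for uv in l]) for l in ([(358,246),(341,181)],[(180,187),(256,185)])]
cv2.imwrite("pics/c2.png",np.vstack(rows))
E
python3 m.py
```

```text
large (array([ 0.4253, -0.3273]), array([0.0894, 0.0967])) (array([ 0.429 , -0.3195]), array([0.089 , 0.0898])) tri (array([ 0.42814524, -0.3233162 ,  0.00102828]), np.float64(0.00106796415018888))
medium (array([ 0.6371, -0.2706]), array([0.0698, 0.0792])) (array([ 0.643 , -0.2617]), array([0.069 , 0.0697])) tri (array([ 0.64435908, -0.26420849,  0.00428097]), np.float64(0.0012429353411125075))
small (array([0.6081, 0.2646]), array([0.0498, 0.0673])) (array([0.6147, 0.2787]), array([0.049 , 0.0495])) tri (array([0.61553265, 0.28054815, 0.00593663]), np.float64(0.0005138180148802065))
foot (array([0.6242, 0.0196]), array([0.0515, 0.082 ])) (array([0.6252, 0.0228]), array([0.0534, 0.0538])) tri (array([0.625776  , 0.02263948, 0.00799439]), np.float64(0.0007392426102512553))
cap (array([0.4248, 0.0927]), array([0.0207, 0.0759])) (array([0.4381, 0.1242]), array([0.0191, 0.021 ])) tri (array([0.4373875 , 0.12623124, 0.01728052]), np.float64(0.0006539912329472804))
```

View pics/c1.png

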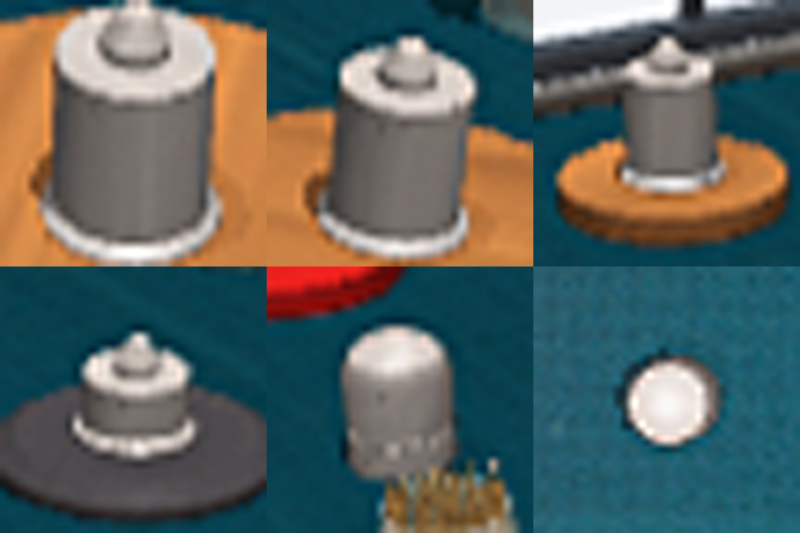

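View pics/c2.png

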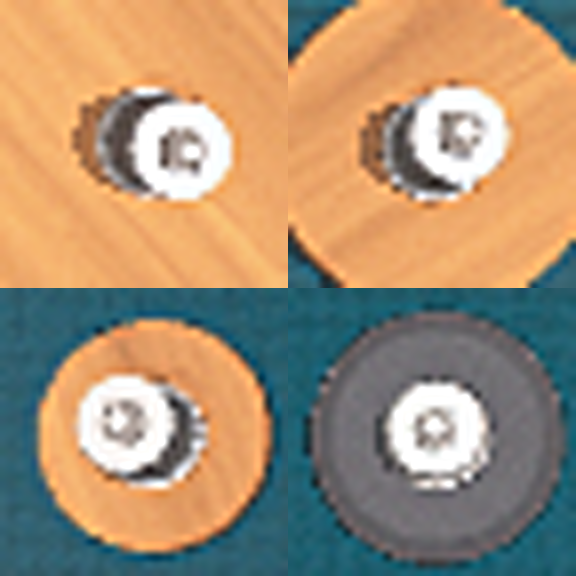

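Both crops match the description: brown discs with steel posts and pins, a dark foot and a round-topped cap. The shoulder centres I read from them are large S(267.6,263.7) T(362.2,246.1), medium S(333.5,219.8) T(343.9,179.4), small S(208,152.9) T(177.3,185.2) and foot S(254.9,187.8) T(256.2,184).

```bash
cat > m2.py <<'E'
from h import *
S,T=r.snapshot("scene"),r.snapshot("top")
for n,a,b,z in [("large",(267.6,263.7),(362.2,246.1),.062),("medium",(333.5,219.8),(343.9,179.4),.062),("small",(208,152.9),(177.3,185.2),.062),("foot",(254.9,187.8),(256.2,184.),.036)]:
    m=cv2.inRange(T["image"],(190,190,190),(255,255,255))
    c=cv2.convexHull(blob(m,b,8)); e=cv2.minEnclosingCircle(c)
    p=tri(S,a,T,b); print(n,np.round(p[0],4),round(p[1],4),"top@z",np.round(plane(T,b,z)[:2],4),"auto",np.round(plane(T,e[0],z)[:2],4),np.round(e[1],1),"scene@z",np.round(plane(S,a,z)[:2],4))
c=(223.7,240.4); P=plane(T,c,.04); print("cap",P, "pred apex",proj(S,[P[0],P[1],.05]),"base",proj(S,[P[0],P[1],0]))
for n,uv,z in [("spread",(209,136),.067),("mustard",(239,134),.083),("tooth",(270,256),.068)]: print(n,plane(T,uv,z)[:2])
E
python3 m2.py
```

```text
large [ 0.429  -0.3213  0.0609] 0.0 top@z [ 0.429 -0.321] auto [ 0.4274 -0.3193] 6.5 scene@z [ 0.428  -0.3225]
medium [ 0.6433 -0.263   0.0629] 0.0014 top@z [ 0.6429 -0.2628] auto [ 0.6417 -0.2623] 6.4 scene@z [ 0.6453 -0.262 ]
small [0.6162 0.2795 0.0604] 0.0004 top@z [0.6162 0.279 ] auto [0.6152 0.2794] 5.9 scene@z [0.614  0.2755]
foot [0.6265 0.0224 0.0348] 0.0007 top@z [0.6266 0.0222] auto [0.6244 0.0205] 6.3 scene@z [0.6247 0.0203]
cap [0.43852106 0.12571816 0.04      ] pred apex [175.11506046 184.11141348] base [176.42463248 200.93627848]
spread [0.77919097 0.17868369]
mustard [0.78298482 0.07912556]
tooth [ 0.39306215 -0.02654847]
```

```bash
cat > to.py <<'E'
import sys,numpy as np
from scipy.spatial.transform import Rotation as Ro
from plant import r
s=r.get_state(); R=Ro.from_quat(s["eef_rot"]); p=np.array(s["tool_pos"])
x,y,z=map(float,sys.argv[1:4]); G=Ro.from_matrix(np.array([[0,-1,0],[-1,0,0],[0,0,-1.]]))
print("turn",np.round((R.inv()*G).as_rotvec(),3),"shift",np.round(R.inv().apply(np.array([x,y,z])-p),4),"pos",np.round(p,4),"F",np.round(s["contact_force"],1),"op",round(s["opening"],3),"t",s["clock"],"q7",round(s["q"][6],2))
E
python3 -m pendant '[[[0,0,1.5],[-0.174,0.468,0],1],[[0,0,1.5],[-0.174,0.468,0],1],[[0,0,1.5],[-0.174,0.468,0],1],[[0,0,1.5],[-0.174,0.468,0],1],[[0,0,1.5],[-0.174,0.468,0],1],[[0,0,1.5],[-0.174,0.468,0],1],[[0,0,1.5],[-0.174,0.468,0],1],[[0,0,1.5],[-0.174,0.468,0],1],[[0,0,1.5],[-0.174,0.468,0],1],[[0,0,1.5],[-0.174,0.468,0],1]]' 30
python3 to.py 0.429 -0.320 0.2
```

```text
clock: 1.3
tool_pos: [0.6006, 0.2499, 0.2468]
eef_rot: [0.988, -0.152, 0.0, -0.0]
contact_force: [0.7, 0.0, -0.6]
opening: 1.0
turn [-0.     0.     1.266] shift [0.0074 0.5952 0.0466] pos [0.6006 0.2499 0.2468] F [ 0.7  0.  -0.6] op 1.0 t 1.3 q7 -0.63
```

```bash
python3 -m pendant '[[[0,0,1.266],[0.007,0.48,0.04],1],[[0,0,1.266],[0.007,0.48,0.04],1],[[0,0,1.266],[0.007,0.48,0.04],1],[[0,0,1.266],[0.007,0.48,0.04],1],[[0,0,1.266],[0.007,0.48,0.04],1],[[0,0,1.266],[0.007,0.48,0.04],1],[[0,0,1.266],[0.007,0.48,0.04],1],[[0,0,1.266],[0.007,0.48,0.04],1],[[0,0,1.266],[0.007,0.48,0.04],1],[[0,0,1.266],[0.007,0.48,0.04],1]]' 30
python3 to.py 0.429 -0.320 0.13
```

```text
clock: 2.3
tool_pos: [0.4631, -0.2132, 0.2068]
eef_rot: [0.707, -0.707, 0.001, 0.001]
contact_force: [0.3, 0.3, 0.5]
opening: 1.0
turn [ 0.    -0.002  0.   ] shift [0.1066 0.0341 0.077 ] pos [ 0.4631 -0.2132  0.2068] F [0.3 0.3 0.5] op 1.0 t 2.3 q7 -0.77
```

```bash
python3 -m pendant '[[[0,-0.002,0],[0.107,0.034,0.04],1],[[0,-0.002,0],[0.107,0.034,0.06],1],[[0,-0.002,0],[0.107,0.034,0.077],1],[[0,-0.002,0],[0.107,0.034,0.077],1],[[0,-0.002,0],[0.107,0.034,0.077],1],[[0,-0.002,0],[0.107,0.034,0.077],1]]' 30
python3 to.py 0.429 -0.320 0.033
python3 - <<'E'
from h import *
S,T=r.snapshot("scene"),r.snapshot("top")
a=cv2.resize(S["image"][180:330,210:360,::-1],(500,500));b=cv2.resize(T["image"][200:290,315:405,::-1],(300,300))
c=np.zeros((500,800,3),np.uint8);c[:,:500]=a;c[:300,500:]=b;cv2.imwrite("pics/g1.png",c)
E
```

```text
clock: 2.9
tool_pos: [0.4326, -0.3153, 0.1305]
eef_rot: [0.71, -0.704, -0.0, -0.001]
contact_force: [-0.3, -0.2, -0.3]
opening: 0.999
turn [-0.002  0.003  0.008] shift [0.0049 0.0038 0.0974] pos [ 0.4326 -0.3153  0.1305] F [-0.3 -0.2 -0.3] op 0.999 t 2.9 q7 -0.55
```

View pics/g1.png

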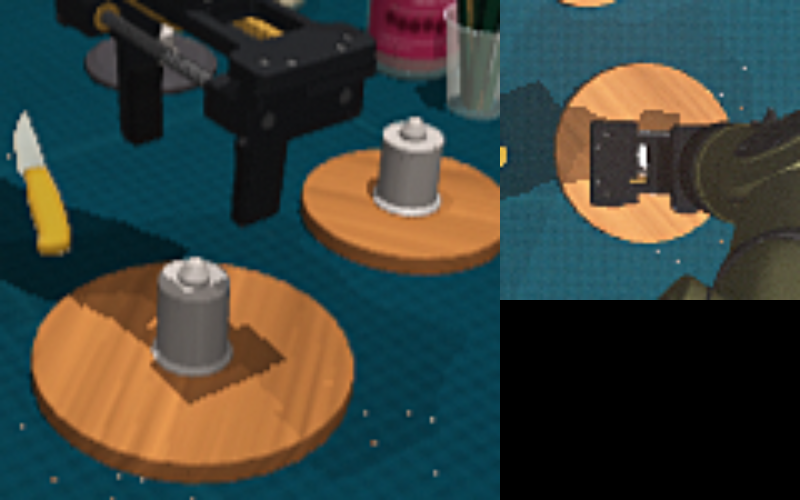

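The picture shows the jaws open above the large tier, at about (640,165) in the top half, with the post between them and clear on both sides. I'll centre them and go down.

```bash
python3 -m pendant '[[[-0.002,0.003,0.008],[0.005,0.004,0.03],1],[[-0.002,0.003,0.008],[0.005,0.004,0.065],1],[[-0.002,0.003,0.008],[0.005,0.004,0.09],1],[[-0.002,0.003,0.008],[0.005,0.004,0.097],1],[[-0.002,0.003,0.008],[0.005,0.004,0.097],1],[[-0.002,0.003,0.008],[0.005,0.004,0.097],0],[[-0.002,0.003,0.008],[0.005,0.004,0.097],0],[[-0.002,0.003,0.008],[0.005,0.004,0.097],0],[[-0.002,0.003,0.008],[0.005,0.004,0.097],0],[[-0.002,0.003,0.008],[0.005,0.004,0.097],0]]' 35
python3 to.py 0.429 -0.320 0.14
```

```text
clock: 4.0
tool_pos: [0.4275, -0.3215, 0.0331]
eef_rot: [-0.706, 0.708, 0.0, -0.001]
contact_force: [-0.8, 0.1, 0.2]
opening: 0.571
turn [ 0.001 -0.001 -0.002] shift [-0.0013 -0.0013 -0.1069] pos [ 0.4275 -0.3215  0.0331] F [-0.8  0.1  0.2] op 0.571 t 4.0 q7 -0.48
```

```bash
python3 -m pendant '[[[0,0,0],[0,0,0],0],[[0,0,0],[0,0,0],0],[[0,0,0],[0,0,0],0],[[0,0,0],[0,0,0],0],[[0,0,0],[0,0,-0.01],0],[[0,0,0],[0,0,-0.03],0],[[0,0,0],[0,0,-0.06],0],[[0,0,0],[0,0,-0.09],0],[[0,0,0],[0,0,-0.11],0],[[0,0,0],[0,0,-0.11],0]]' 45
python3 to.py 0.626 0.0225 0.145
python3 - <<'E'
from h import *
S=r.snapshot("scene"); cv2.imwrite("pics/g2.png",cv2.resize(S["image"][130:330,180:430,::-1],(750,600)))
E
```

```text
clock: 5.0
tool_pos: [0.4285, -0.3219, 0.145]
eef_rot: [-0.706, 0.708, -0.002, -0.001]
contact_force: [-0.4, -0.6, -5.2]
opening: 0.44
turn [-0.001 -0.003 -0.002] shift [-0.3448 -0.1968 -0.0009] pos [ 0.4285 -0.3219  0.145 ] F [-0.4 -0.6 -5.2] op 0.44 t 5.0 q7 -0.55
```

View pics/g2.png

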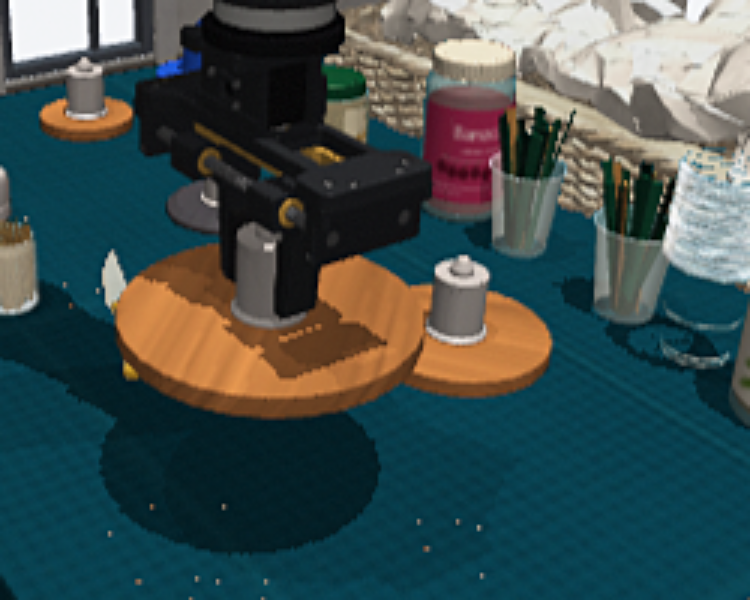

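The large tier is held level at about (275,320), opening 0.44 and load 4–5 N. I'll carry it over the foot.

```bash
python3 -m pendant '[[[0,-0.002,0],[-0.03,-0.018,0],0],[[0,-0.002,0],[-0.07,-0.04,0],0],[[0,-0.002,0],[-0.11,-0.063,0],0],[[0,-0.002,0],[-0.15,-0.086,0],0],[[0,-0.002,0],[-0.19,-0.109,0],0],[[0,-0.002,0],[-0.23,-0.132,0],0],[[0,-0.002,0],[-0.27,-0.154,0],0],[[0,-0.002,0],[-0.31,-0.177,0],0],[[0,-0.002,0],[-0.333,-0.19,0],0],[[0,-0.002,0],[-0.345,-0.197,0],0]]' 45
python3 -m pendant '[[[0,0,0],[0,0,0],0],[[0,0,0],[0,0,0],0],[[0,0,0],[0,0,0],0]]'
python3 to.py 0.626 0.0225 0.08
```

```text
clock: 6.05
tool_pos: [0.6249, 0.0278, 0.1394]
eef_rot: [0.708, -0.706, -0.003, 0.001]
contact_force: [-0.3, -0.9, -4.8]
opening: 0.443
clock: 6.35
tool_pos: [0.624, 0.0201, 0.1418]
eef_rot: [-0.705, 0.709, 0.001, -0.002]
contact_force: [0.3, 0.0, -4.8]
opening: 0.442
turn [ 0.004 -0.001 -0.006] shift [-0.0025 -0.0022  0.0618] pos [0.624  0.0201 0.1418] F [ 0.3  0.  -4.8] op 0.442 t 6.35 q7 -1.17
```

```bash
python3 -m pendant '[[[0.004,-0.001,-0.006],[-0.002,-0.002,0.02],0],[[0.004,-0.001,-0.006],[-0.002,-0.002,0.04],0],[[0.004,-0.001,-0.006],[-0.002,-0.002,0.05],0],[[0.004,-0.001,-0.006],[-0.002,-0.002,0.055],0],[[0.004,-0.001,-0.006],[-0.002,-0.002,0.055],0],[[0.004,-0.001,-0.006],[-0.002,-0.002,0.055],0]]'
python3 to.py 0.626 0.0225 0.069
python3 - <<'E'
from h import *
S=r.snapshot("scene"); cv2.imwrite("pics/g3.png",cv2.resize(S["image"][130:250,180:330,::-1],(750,600)))
E
```

```text
clock: 6.95
tool_pos: [0.6277, 0.0248, 0.0877]
eef_rot: [0.708, -0.706, 0.001, -0.002]
contact_force: [-0.9, -0.3, -4.7]
opening: 0.446
turn [-0.003  0.002  0.003] shift [0.0023 0.0018 0.0187] pos [0.6277 0.0248 0.0877] F [-0.9 -0.3 -4.7] op 0.446 t 6.95 q7 -1.14
```

View pics/g3.png

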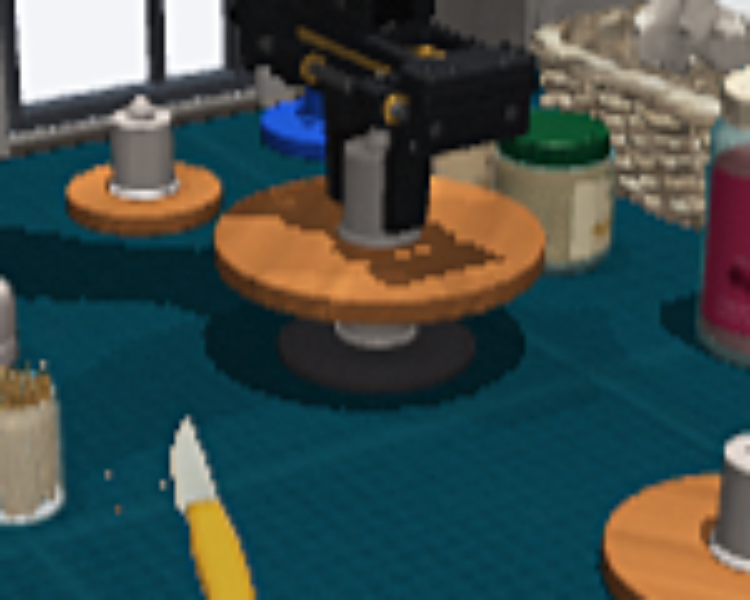

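The tier hangs level over the foot: the disc is at (380,250) and the foot base at (376,350), so they line up in this view. I'll lower it the last 19 mm slowly.

```bash
python3 -m pendant '[[[0,0,0],[0.001,0.001,0.006],0],[[0,0,0],[0.001,0.001,0.012],0],[[0,0,0],[0.001,0.001,0.016],0],[[0,0,0],[0.001,0.001,0.018],0],[[0,0,0],[0.001,0.001,0.019],0],[[0,0,0],[0.001,0.001,0.02],0],[[0,0,0],[0.001,0.001,0.02],0]]'
python3 to.py 0.626 0.0225 0.069
```

```text
clock: 7.7
tool_pos: [0.6259, 0.0246, 0.0687]
eef_rot: [0.708, -0.706, -0.001, -0.002]
contact_force: [-4.8, 1.4, 10.3]
opening: 0.438
turn [-0.002  0.003  0.004] shift [ 0.0021 -0.0001 -0.0003] pos [0.6259 0.0246 0.0687] F [-4.8  1.4 10.3] op 0.438 t 7.7 q7 -1.12
```

It's seated at TCP z 0.0687 (0.069 expected), with the support force at +10 N. I'll release and rise.

```bash
python3 -m pendant '[[[0,0,0],[0,0,0],1],[[0,0,0],[0,0,0],1],[[0,0,0],[0,0,0],1],[[0,0,0],[0,0,0],1],[[0,0,0],[0,0,0],1],[[0,0,0],[0,0,-0.02],1],[[0,0,0],[0,0,-0.05],1],[[0,0,0],[0,0,-0.09],1],[[0,0,0],[0,0,-0.13],1],[[0,0,0],[0,0,-0.13],1]]'
python3 to.py 0.643 -0.262 0.18
```

```text
clock: 8.7
tool_pos: [0.6295, 0.0231, 0.2024]
eef_rot: [0.708, -0.706, 0.004, -0.005]
contact_force: [1.4, 0.2, 0.3]
opening: 1.004
turn [-0.013  0.001  0.003] shift [ 0.2851 -0.0122  0.0222] pos [0.6295 0.0231 0.2024] F [1.4 0.2 0.3] op 1.004 t 8.7 q7 -1.21
```

```bash
python3 -m pendant '[[[-0.012,0,0.003],[0.045,-0.002,0],1],[[-0.012,0,0.003],[0.09,-0.004,0],1],[[-0.012,0,0.003],[0.135,-0.006,0],1],[[-0.012,0,0.003],[0.18,-0.008,0],1],[[-0.012,0,0.003],[0.22,-0.01,0.01],1],[[-0.012,0,0.003],[0.26,-0.012,0.02],1],[[-0.012,0,0.003],[0.28,-0.012,0.03],1],[[-0.012,0,0.003],[0.285,-0.012,0.06],1],[[-0.012,0,0.003],[0.285,-0.012,0.06],1],[[-0.012,0,0.003],[0.285,-0.012,0.06],1]]'
python3 to.py 0.643 -0.262 0.033
python3 - <<'E'
from h import *
S,T=r.snapshot("scene"),r.snapshot("top")
a=cv2.resize(S["image"][150:270,230:380,::-1],(500,400));b=cv2.resize(T["image"][140:240,220:370,::-1],(450,300))
c=np.zeros((600,800,3),np.uint8);c[:400,:500]=a;c[300:,350:]=b;cv2.imwrite("pics/g4.png",c)
E
```

```text
clock: 9.7
tool_pos: [0.6387, -0.2597, 0.1355]
eef_rot: [0.708, -0.707, -0.006, 0.003]
contact_force: [-0.6, 0.5, -0.2]
opening: 1.0
turn [0.012 0.004 0.001] shift [ 0.0027 -0.0055  0.1024] pos [ 0.6387 -0.2597  0.1355] F [-0.6  0.5 -0.2] op 1.0 t 9.7 q7 -0.85
```

View pics/g4.png

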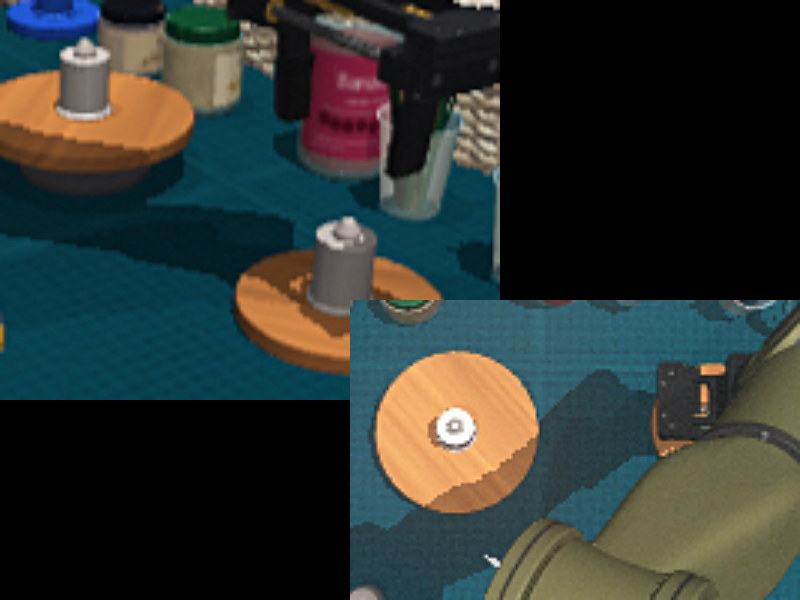

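The large tier sits level on the foot, with its shoulder at S(254.8,166.2) and T(255,182.3). The jaws straddle the medium tier, so I'll descend and grip.

```bash
python3 -c "
from h import *
S,T=r.snapshot('scene'),r.snapshot('top')
print(tri(S,(254.85,166.2),T,(255,182.3)),plane(T,(255,182.3),.098),plane(S,(254.85,166.2),.098))"
python3 -m pendant '[[[0.01,0.002,0],[0.002,-0.004,0.02],1],[[0.01,0.002,0],[0.002,-0.004,0.05],1],[[0.01,0.002,0],[0.002,-0.004,0.08],1],[[0.01,0.002,0],[0.002,-0.004,0.098],1],[[0.01,0.002,0],[0.002,-0.004,0.102],1],[[0.01,0.002,0],[0.002,-0.004,0.102],1],[[0.01,0.002,0],[0.002,-0.004,0.102],1]]'
python3 to.py 0.643 -0.262 0.033
```

```text
(array([0.6256677 , 0.02419637, 0.09719776]), np.float64(0.0007288595200338698)) [0.62526462 0.0243616  0.098     ] [0.62486587 0.02232061 0.098     ]
clock: 10.6
tool_pos: [0.6432, -0.2631, 0.036]
eef_rot: [0.707, -0.707, 0.001, -0.0]
contact_force: [0.6, -0.9, 0.7]
opening: 1.0
turn [-0.002 -0.001  0.001] shift [-0.0012  0.0002  0.003 ] pos [ 0.6432 -0.2631  0.036 ] F [ 0.6 -0.9  0.7] op 1.0 t 10.6 q7 -0.8
```

```bash
python3 -m pendant '[[[0,0,0],[0,0,0.002],1],[[0,0,0],[0,0,0.002],0],[[0,0,0],[0,0,0.002],0],[[0,0,0],[0,0,0.002],0],[[0,0,0],[0,0,0.002],0],[[0,0,0],[0,0,0.002],0],[[0,0,0],[0,0,0.002],0],[[0,0,0],[0,0,0.002],0],[[0,0,0],[0,0,0.002],0],[[0,0,0],[0,0,0.002],0]]' 45
python3 to.py 0.6255 0.0235 0.2
```

```text
clock: 11.6
tool_pos: [0.6422, -0.2628, 0.0323]
eef_rot: [0.707, -0.707, 0.0, 0.0]
contact_force: [-0.1, -0.4, -0.4]
opening: 0.444
turn [-0.    -0.     0.001] shift [-0.2863  0.0164 -0.1678] pos [ 0.6422 -0.2628  0.0323] F [-0.1 -0.4 -0.4] op 0.444 t 11.6 q7 -0.8
```

```bash
python3 -m pendant '[[[0,0,0],[0,0,-0.015],0],[[0,0,0],[0,0,-0.045],0],[[0,0,0],[0,0,-0.085],0],[[0,0,0],[0,0,-0.125],0],[[0,0,0],[-0.02,0,-0.155],0],[[0,0,0],[-0.05,0.003,-0.168],0],[[0,0,0],[-0.09,0.006,-0.168],0],[[0,0,0],[-0.13,0.009,-0.168],0],[[0,0,0],[-0.17,0.012,-0.168],0],[[0,0,0],[-0.21,0.015,-0.168],0]]' 45
python3 to.py 0.6255 0.0235 0.2
```

```text
clock: 12.6
tool_pos: [0.6261, -0.0504, 0.201]
eef_rot: [0.707, -0.707, -0.001, -0.0]
contact_force: [0.4, -0.1, -2.7]
opening: 0.443
turn [0.001 0.001 0.001] shift [-0.0739  0.0006  0.0011] pos [ 0.6261 -0.0504  0.201 ] F [ 0.4 -0.1 -2.7] op 0.443 t 12.6 q7 -1.11
```

```bash
python3 -m pendant '[[[0,0,0],[-0.03,0,0],0],[[0,0,0],[-0.055,0,0],0],[[0,0,0],[-0.07,0,0],0],[[0,0,0],[-0.074,0,0.01],0],[[0,0,0],[-0.074,0,0.025],0],[[0,0,0],[-0.074,0,0.045],0],[[0,0,0],[-0.074,0,0.05],0],[[0,0,0],[-0.074,0,0.05],0],[[0,0,0],[-0.074,0,0.05],0]]' 45
python3 to.py 0.6255 0.0235 0.130
```

```text
clock: 13.5
tool_pos: [0.6272, 0.0201, 0.1506]
eef_rot: [-0.707, 0.707, -0.0, -0.0]
contact_force: [0.3, -0.1, -3.2]
opening: 0.445
turn [-0.001 -0.001 -0.001] shift [-0.0034  0.0017  0.0206] pos [0.6272 0.0201 0.1506] F [ 0.3 -0.1 -3.2] op 0.445 t 13.5 q7 -1.18
```

```bash
python3 -m pendant '[[[0,0,0],[-0.002,0.001,0.006],0],[[0,0,0],[-0.002,0.001,0.012],0],[[0,0,0],[-0.002,0.001,0.017],0],[[0,0,0],[-0.002,0.001,0.02],0],[[0,0,0],[-0.002,0.001,0.021],0],[[0,0,0],[-0.002,0.001,0.022],0],[[0,0,0],[-0.002,0.001,0.022],0]]'
python3 to.py 0.6255 0.0235 0.130
```

```text
clock: 14.2
tool_pos: [0.6264, 0.0236, 0.1302]
eef_rot: [0.707, -0.707, 0.0, -0.001]
contact_force: [-3.9, 1.3, 10.1]
opening: 0.445
turn [-0.001  0.001  0.001] shift [0.0001 0.0009 0.0002] pos [0.6264 0.0236 0.1302] F [-3.9  1.3 10.1] op 0.445 t 14.2 q7 -1.16
```

Seated at z 0.1302 with +10 N. I'll release and rise.

```bash
python3 -m pendant '[[[0,0,0],[0,0,0],1],[[0,0,0],[0,0,0],1],[[0,0,0],[0,0,0],1],[[0,0,0],[0,0,0],1],[[0,0,0],[0,0,0],1],[[0,0,0],[0,0,-0.02],1],[[0,0,0],[0,0,-0.05],1],[[0,0,0],[0,0,-0.08],1],[[0,0,0],[0,0,-0.1],1],[[0,0,0],[0,0,-0.1],1]]'
python3 to.py 0.615 0.279 0.2
```

```text
clock: 15.2
tool_pos: [0.6278, 0.0229, 0.2313]
eef_rot: [0.707, -0.707, 0.002, -0.002]
contact_force: [-1.0, 0.2, 0.7]
opening: 1.004
turn [-0.006 -0.     0.001] shift [-0.2561  0.0128  0.0312] pos [0.6278 0.0229 0.2313] F [-1.   0.2  0.7] op 1.004 t 15.2 q7 -1.23
```

```bash
python3 -m pendant '[[[-0.004,0,0],[-0.045,0.002,0],1],[[-0.004,0,0],[-0.09,0.005,0],1],[[-0.004,0,0],[-0.135,0.007,0],1],[[-0.004,0,0],[-0.18,0.01,0.01],1],[[-0.004,0,0],[-0.22,0.012,0.03],1],[[-0.004,0,0],[-0.245,0.012,0.06],1],[[-0.004,0,0],[-0.256,0.012,0.09],1],[[-0.004,0,0],[-0.256,0.012,0.1],1],[[-0.004,0,0],[-0.256,0.012,0.1],1],[[-0.004,0,0],[-0.256,0.012,0.1],1]]'
python3 to.py 0.615 0.279 0.033
python3 - <<'E'
from h import *
S,T=r.snapshot("scene"),r.snapshot("top")
a=cv2.resize(S["image"][100:220,170:320,::-1],(500,400));b=cv2.resize(T["image"][140:240,150:300,::-1],(450,300))
c=np.zeros((600,800,3),np.uint8);c[:400,:500]=a;c[300:,350:]=b;cv2.imwrite("pics/g5.png",c)
E
```

```text
clock: 16.2
tool_pos: [0.6148, 0.2774, 0.1293]
eef_rot: [-0.707, 0.708, 0.0, -0.001]
contact_force: [0.2, -0.9, 1.1]
opening: 0.999
turn [ 0.002 -0.001 -0.002] shift [-0.0018 -0.0005  0.0963] pos [0.6148 0.2774 0.1293] F [ 0.2 -0.9  1.1] op 0.999 t 16.2 q7 -1.56
```

View pics/g5.png

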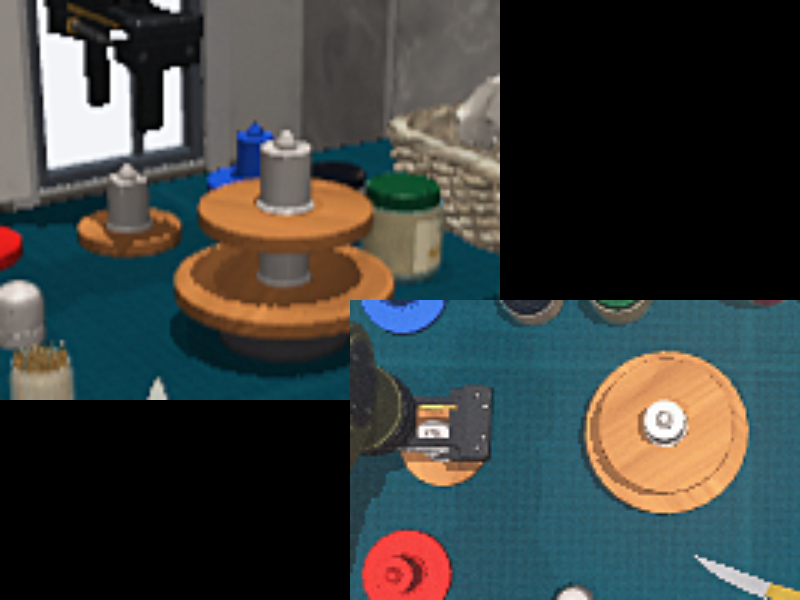

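The medium tier sits level on the large one, with its shoulder at S(255.1,144) and T(254.3,180.3). The jaws straddle the small tier at (433,430).

```bash
python3 -c "
from h import *
S,T=r.snapshot('scene'),r.snapshot('top')
print(tri(S,(255.15,144.05),T,(254.3,180.3)),plane(T,(254.3,180.3),.16),plane(S,(255.15,144.05),.16))"
python3 -m pendant '[[[0.002,0,-0.002],[-0.002,0,0.02],1],[[0.002,0,-0.002],[-0.002,0,0.05],1],[[0.002,0,-0.002],[-0.002,0,0.08],1],[[0.002,0,-0.002],[-0.002,0,0.094],1],[[0.002,0,-0.002],[-0.002,0,0.097],1],[[0.002,0,-0.002],[-0.002,0,0.097],1],[[0.002,0,-0.002],[-0.002,0,0.097],1]]'
python3 to.py 0.615 0.279 0.033
```

```text
(array([0.62510655, 0.02425833, 0.15866354]), np.float64(0.0016917161702660305)) [0.62422381 0.0246574  0.16      ] [0.62365815 0.02053061 0.16      ]
clock: 17.1
tool_pos: [0.6146, 0.2816, 0.0331]
eef_rot: [0.708, -0.706, -0.0, -0.001]
contact_force: [0.1, -0.0, 0.1]
opening: 0.997
turn [-0.001  0.001  0.003] shift [ 0.0026 -0.0004  0.0001] pos [0.6146 0.2816 0.0331] F [ 0.1 -0.   0.1] op 0.997 t 17.1 q7 -1.51
```

```bash
python3 -m pendant '[[[0,0,0],[0.002,0,0],1],[[0,0,0],[0.002,0,0],0],[[0,0,0],[0.002,0,0],0],[[0,0,0],[0.002,0,0],0],[[0,0,0],[0.002,0,0],0],[[0,0,0],[0.002,0,0],0],[[0,0,0],[0.002,0,0],0],[[0,0,0],[0.002,0,0],0],[[0,0,0],[0.002,0,0],0],[[0,0,0],[0.002,0,0],0]]' 45
python3 -m pendant '[[[0,0,0],[0,0,-0.015],0],[[0,0,0],[0,0,-0.045],0],[[0,0,0],[0,0,-0.085],0],[[0,0,0],[0,0,-0.125],0],[[0,0,0],[0,0,-0.165],0],[[0,0,0],[0,0,-0.2],0],[[0,0,0],[0,0,-0.22],0],[[0,0,0],[0,0,-0.22],0],[[0,0,0],[0,0,-0.22],0]]' 45
python3 to.py 0.6255 0.0235 0.253
```

```text
clock: 18.1
tool_pos: [0.6133, 0.2795, 0.0313]
eef_rot: [0.708, -0.706, -0.001, 0.001]
contact_force: [0.2, 0.9, -1.0]
opening: 0.438
clock: 19.0
tool_pos: [0.6131, 0.2794, 0.2511]
eef_rot: [0.708, -0.706, -0.001, 0.001]
contact_force: [0.3, -0.6, -2.1]
opening: 0.445
turn [0.003 0.    0.003] shift [ 0.256  -0.0117 -0.002 ] pos [0.6131 0.2794 0.2511] F [ 0.3 -0.6 -2.1] op 0.445 t 19.0 q7 -1.63
```

```bash
python3 -m pendant '[[[0,0,0.003],[0.03,-0.001,0],0],[[0,0,0.003],[0.07,-0.003,0],0],[[0,0,0.003],[0.11,-0.005,0],0],[[0,0,0.003],[0.15,-0.007,0],0],[[0,0,0.003],[0.19,-0.009,0],0],[[0,0,0.003],[0.225,-0.011,0],0],[[0,0,0.003],[0.247,-0.011,0],0],[[0,0,0.003],[0.256,-0.011,0],0],[[0,0,0.003],[0.256,-0.011,0.01],0],[[0,0,0.003],[0.256,-0.011,0.03],0]]' 45
python3 -m pendant '[[[0,0,0],[0,0,0.005],0],[[0,0,0],[0,0,0.005],0],[[0,0,0],[0,0,0.005],0]]' 
python3 to.py 0.624 0.0235 0.191
```

```text
clock: 20.0
tool_pos: [0.626, 0.0255, 0.2208]
eef_rot: [0.708, -0.707, -0.001, -0.0]
contact_force: [1.1, 0.1, -1.9]
opening: 0.443
clock: 20.3
tool_pos: [0.6256, 0.0246, 0.2163]
eef_rot: [0.708, -0.707, -0.001, 0.001]
contact_force: [-0.0, -0.1, -1.8]
opening: 0.441
turn [0.002 0.    0.001] shift [0.0011 0.0015 0.0253] pos [0.6256 0.0246 0.2163] F [-0.  -0.1 -1.8] op 0.441 t 20.3 q7 -1.22
```

```bash
python3 -m pendant '[[[0.002,0,0],[0.001,0.001,0.006],0],[[0.002,0,0],[0.001,0.001,0.012],0],[[0.002,0,0],[0.001,0.001,0.018],0],[[0.002,0,0],[0.001,0.001,0.022],0],[[0.002,0,0],[0.001,0.001,0.025],0],[[0.002,0,0],[0.001,0.001,0.026],0],[[0.002,0,0],[0.001,0.001,0.027],0],[[0.002,0,0],[0.001,0.001,0.027],0]]'
python3 to.py 0.624 0.0235 0.191
```

```text
clock: 21.1
tool_pos: [0.6253, 0.0224, 0.1912]
eef_rot: [-0.707, 0.707, -0.001, 0.001]
contact_force: [-2.9, 0.1, 7.9]
opening: 0.442
turn [-0.003  0.001 -0.   ] shift [-0.0011  0.0013  0.0002] pos [0.6253 0.0224 0.1912] F [-2.9  0.1  7.9] op 0.442 t 21.1 q7 -1.2
```

Seated at 0.191 with +8 N. I'll release, rise and go to the cap.

```bash
python3 -m pendant '[[[0,0,0],[0,0,0],1],[[0,0,0],[0,0,0],1],[[0,0,0],[0,0,0],1],[[0,0,0],[0,0,0],1],[[0,0,0],[0,0,0],1],[[0,0,0],[0,0,-0.02],1],[[0,0,0],[0,0,-0.05],1],[[0,0,0],[0,0,-0.08],1],[[0,0,0],[0,0,-0.08],1],[[0,0,0],[0,0,-0.08],1]]'
python3 to.py 0.438 0.125 0.27
```

```text
clock: 22.1
tool_pos: [0.6245, 0.0226, 0.2696]
eef_rot: [-0.707, 0.707, -0.0, 0.0]
contact_force: [-1.0, 0.6, -1.3]
opening: 1.001
turn [-0.001  0.    -0.   ] shift [-0.1024  0.1865 -0.0005] pos [0.6245 0.0226 0.2696] F [-1.   0.6 -1.3] op 1.001 t 22.1 q7 -1.25
```

```bash
python3 -m pendant '[[[0,0,0],[-0.015,0.027,0],1],[[0,0,0],[-0.035,0.064,0],1],[[0,0,0],[-0.055,0.1,0],1],[[0,0,0],[-0.075,0.137,0],1],[[0,0,0],[-0.093,0.17,0.01],1],[[0,0,0],[-0.102,0.186,0.04],1],[[0,0,0],[-0.102,0.186,0.09],1],[[0,0,0],[-0.102,0.186,0.14],1],[[0,0,0],[-0.102,0.186,0.15],1],[[0,0,0],[-0.102,0.186,0.15],1]]'
python3 -m pendant '[[[0,0,0],[0,0,0],1],[[0,0,0],[0,0,0],1]]'
python3 to.py 0.438 0.125 0.015
python3 - <<'E'
from h import *
S,T=r.snapshot("scene"),r.snapshot("top")
a=cv2.resize(S["image"][90:220,150:310,::-1],(492,400));b=cv2.resize(T["image"][150:260,180:300,::-1],(480,440))
c=np.zeros((600,800,3),np.uint8);c[160:,320:]=b;c[:400,:492]=a;cv2.imwrite("pics/g6.png",c)
E
```

```text
clock: 23.1
tool_pos: [0.4371, 0.1238, 0.1181]
eef_rot: [-0.707, 0.708, 0.001, -0.002]
contact_force: [-0.2, 0.2, 1.2]
opening: 0.999
clock: 23.3
tool_pos: [0.4396, 0.1246, 0.121]
eef_rot: [-0.707, 0.707, -0.001, 0.001]
contact_force: [-0.1, -0.0, 0.6]
opening: 1.0
turn [-0.003  0.001 -0.001] shift [-0.0004  0.002   0.106 ] pos [0.4396 0.1246 0.121 ] F [-0.1 -0.   0.6] op 1.0 t 23.3 q7 -1.18
```

View pics/g6.png

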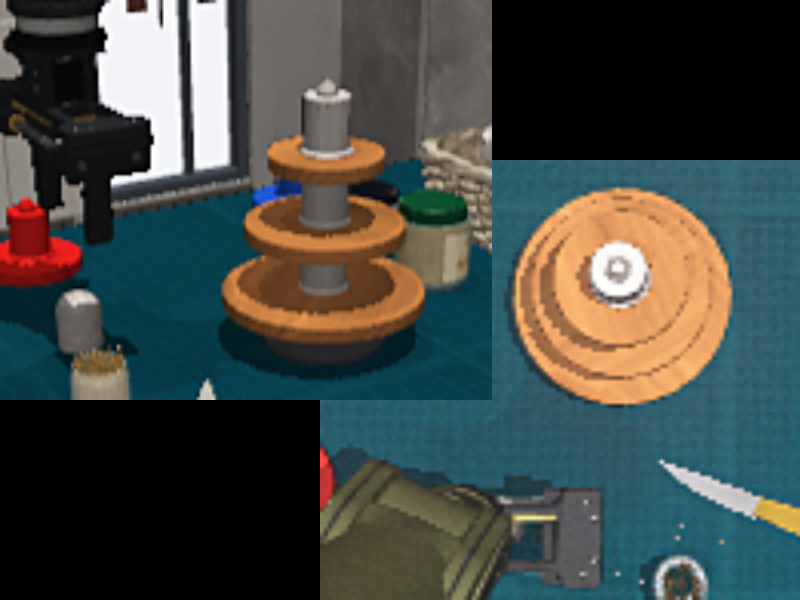

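All three tiers are stacked and level, with the small tier's shoulder at S(255.6,119.9) and T(254.1,176.9). The gripper is over the cap and clear of the toothpick jar at (680,580).

```bash
python3 -c "
from h import *
S,T=r.snapshot('scene'),r.snapshot('top')
a,b=(255.6,119.9),(254.1,176.9)
print(tri(S,a,T,b),plane(T,b,.222),plane(S,a,.222))"
python3 -m pendant '[[[-0.001,0,0],[0,0.001,0.02],1],[[-0.001,0,0],[0,0.001,0.05],1],[[-0.001,0,0],[0,0.001,0.08],1],[[-0.001,0,0],[0,0.001,0.099],1],[[-0.001,0,0],[0,0.001,0.104],1],[[-0.001,0,0],[0,0.001,0.105],1],[[-0.001,0,0],[0,0.001,0.105],1]]'
python3 to.py 0.438 0.125 0.015
```

```text
(array([0.62620321, 0.02346556, 0.22240618]), np.float64(0.00044683528202669494)) [0.62644649 0.02336164 0.222     ] [0.62683602 0.02482872 0.222     ]
clock: 24.2
tool_pos: [0.4423, 0.1258, 0.0184]
eef_rot: [-0.706, 0.708, 0.002, -0.003]
contact_force: [-0.1, -0.3, 0.5]
opening: 0.999
turn [ 0.007 -0.002 -0.003] shift [0.0008 0.0043 0.0035] pos [0.4423 0.1258 0.0184] F [-0.1 -0.3  0.5] op 0.999 t 24.2 q7 -0.95
```

```bash
python3 -m pendant '[[[0,0,0],[0,0.001,0.001],1],[[0,0,0],[0,0.001,0.001],1],[[0,0,0],[0,0.001,0.001],0],[[0,0,0],[0,0.001,0.001],0],[[0,0,0],[0,0.001,0.001],0],[[0,0,0],[0,0.001,0.001],0],[[0,0,0],[0,0.001,0.001],0],[[0,0,0],[0,0.001,0.001],0],[[0,0,0],[0,0.001,0.001],0],[[0,0,0],[0,0.001,0.001],0]]' 40
python3 -m pendant '[[[0,0,0],[0,0,0],0],[[0,0,0],[0,0,0],0]]'
python3 to.py 0.438 0.125 0.27
```

```text
clock: 25.2
tool_pos: [0.4413, 0.1258, 0.0171]
eef_rot: [-0.707, 0.707, 0.003, -0.004]
contact_force: [-0.5, 0.1, -0.5]
opening: 0.441
clock: 25.4
tool_pos: [0.4413, 0.1259, 0.0171]
eef_rot: [-0.707, 0.707, 0.003, -0.004]
contact_force: [-0.2, -0.1, 0.4]
opening: 0.441
turn [ 0.01  -0.003 -0.   ] shift [ 0.0015  0.0058 -0.2528] pos [0.4413 0.1259 0.0171] F [-0.2 -0.1  0.4] op 0.441 t 25.4 q7 -0.95
```

```bash
python3 -m pendant '[[[0,0,0],[0,0,-0.015],0],[[0,0,0],[0,0,-0.045],0],[[0,0,0],[0,0,-0.085],0],[[0,0,0],[0,0,-0.13],0],[[0,0,0],[0,0,-0.175],0],[[0,0,0],[0,0,-0.22],0],[[0,0,0],[0,0,-0.255],0],[[0,0,0],[0,0,-0.27],0],[[0,0,0],[0,0,-0.27],0],[[0,0,0],[0,0,-0.27],0]]'
python3 to.py 0.628 0.0235 0.285
```

```text
clock: 26.4
tool_pos: [0.4432, 0.127, 0.2865]
eef_rot: [0.707, -0.707, -0.003, 0.005]
contact_force: [0.1, -0.6, -1.6]
opening: 0.438
turn [ 0.011 -0.002  0.001] shift [ 0.1036 -0.1847 -0.0004] pos [0.4432 0.127  0.2865] F [ 0.1 -0.6 -1.6] op 0.438 t 26.4 q7 -1.33
```

```bash
python3 -m pendant '[[[0,0,0],[0.015,-0.027,0],0],[[0,0,0],[0.035,-0.063,0],0],[[0,0,0],[0.055,-0.098,0],0],[[0,0,0],[0.075,-0.134,0],0],[[0,0,0],[0.09,-0.16,0],0],[[0,0,0],[0.1,-0.178,0],0],[[0,0,0],[0.103,-0.184,0],0],[[0,0,0],[0.103,-0.184,0],0],[[0,0,0],[0.103,-0.184,0.01],0],[[0,0,0],[0.103,-0.184,0.02],0]]'
python3 -m pendant '[[[0,0,0],[0,0,0],0],[[0,0,0],[0,0,0],0],[[0,0,0],[0,0,0],0]]' 
python3 to.py 0.628 0.0235 0.239
python3 - <<'E'
from h import *
S=r.snapshot("scene")
cv2.imwrite("pics/g7.png",cv2.resize(S["image"][60:220,150:350,::-1],(750,600)))
E
```

```text
clock: 27.4
tool_pos: [0.6266, 0.0248, 0.2645]
eef_rot: [0.707, -0.707, -0.004, 0.005]
contact_force: [-0.9, -0.3, -0.9]
opening: 0.443
clock: 27.7
tool_pos: [0.6277, 0.0238, 0.2658]
eef_rot: [0.707, -0.707, -0.003, 0.004]
contact_force: [0.0, -0.0, -0.5]
opening: 0.44
turn [ 0.01  -0.002  0.   ] shift [ 0.0002 -0.0005  0.0268] pos [0.6277 0.0238 0.2658] F [ 0.  -0.  -0.5] op 0.44 t 27.7 q7 -1.17
```

View pics/g7.png

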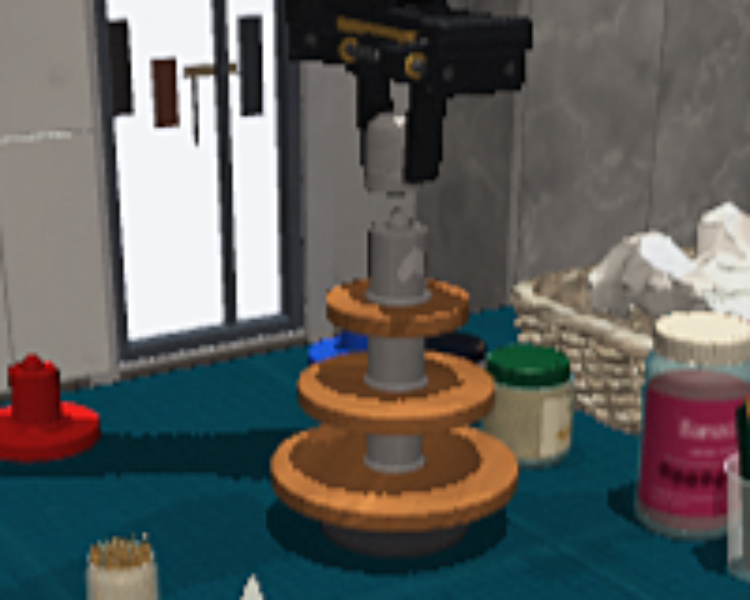

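The cap hangs over the pin: its left edge is at 365 and the post's at 370, about 1–2 mm apart and well inside the tolerance. I'll lower it.

```bash
python3 -m pendant '[[[0,0,0],[0,0,0.006],0],[[0,0,0],[0,0,0.012],0],[[0,0,0],[0,0,0.017],0],[[0,0,0],[0,0,0.021],0],[[0,0,0],[0,0,0.024],0],[[0,0,0],[0,0,0.026],0],[[0,0,0],[0,0,0.028],0],[[0,0,0],[0,0,0.028],0]]'
python3 to.py 0.628 0.0235 0.239
```

```text
clock: 28.55
tool_pos: [0.6282, 0.0232, 0.2391]
eef_rot: [-0.707, 0.707, 0.002, -0.003]
contact_force: [-1.0, 0.4, 7.1]
opening: 0.438
turn [ 0.008 -0.002 -0.   ] shift [-0.0003  0.0002  0.0001] pos [0.6282 0.0232 0.2391] F [-1.   0.4  7.1] op 0.438 t 28.55 q7 -1.14
```

Seated at 0.2391 (0.239 expected). I'll release, rise, and back off towards the robot for a clear view.

```bash
python3 -m pendant '[[[0,0,0],[0,0,0],1],[[0,0,0],[0,0,0],1],[[0,0,0],[0,0,0],1],[[0,0,0],[0,0,0],1],[[0,0,0],[0,0,0],1],[[0,0,0],[0,0,-0.02],1],[[0,0,0],[0,0,-0.05],1],[[0,0,0],[0,0,-0.08],1],[[0,0,0],[0,0,-0.1],1],[[0,0,0],[0,0,-0.1],1]]'
python3 -m pendant '[[[0,0,0],[0.03,0.03,0],1],[[0,0,0],[0.07,0.06,0],1],[[0,0,0],[0.11,0.09,0],1],[[0,0,0],[0.15,0.12,0],1],[[0,0,0],[0.19,0.14,0],1],[[0,0,0],[0.22,0.15,0],1],[[0,0,0],[0.25,0.15,0],1],[[0,0,0],[0.25,0.15,0],1],[[0,0,0],[0.25,0.15,0],1],[[0,0,0],[0.25,0.15,0],1]]'
python3 - <<'E'
from h import *
S,T=r.snapshot("scene"),r.snapshot("top")
a=cv2.resize(S["image"][70:230,160:310,::-1],(450,480));b=cv2.resize(T["image"][110:270,160:300,::-1],(350,400))
c=np.zeros((480,800,3),np.uint8);c[:,:450]=a;c[:400,450:]=b;cv2.imwrite("pics/g8.png",c)
E
```

```text
clock: 29.55
tool_pos: [0.63, 0.0229, 0.3405]
eef_rot: [-0.707, 0.707, 0.0, -0.003]
contact_force: [0.1, -1.0, -0.5]
opening: 0.999
clock: 30.55
tool_pos: [0.4786, -0.2246, 0.3388]
eef_rot: [0.708, -0.706, -0.004, 0.004]
contact_force: [0.7, -0.2, 0.6]
opening: 0.997
```

View pics/g8.png

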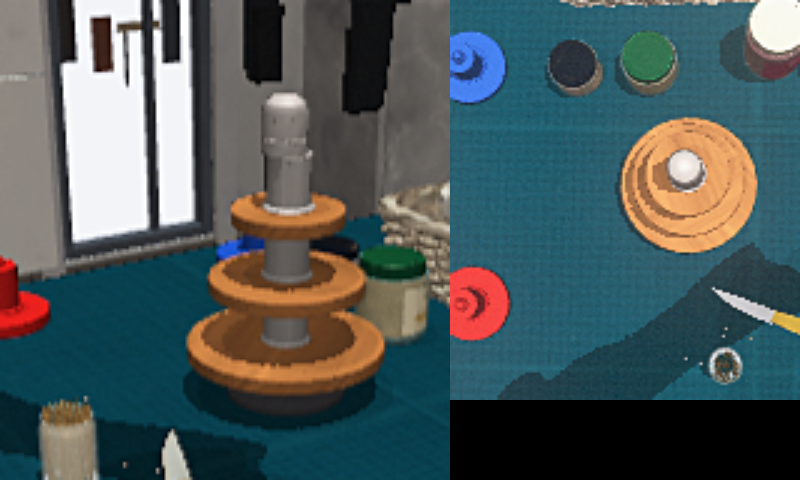

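The stack stands level. The cap's centre is about 1.7 px left of the post's in the scene view, so I'll check its height and offset numerically, and the jars too.

```bash
python3 - <<'E'
from h import *
S,T=r.snapshot("scene"),r.snapshot("top")
m=cv2.inRange(T["image"],(165,165,165),(255,255,255)); e=cv2.minEnclosingCircle(cv2.convexHull(blob(m,(254,178),11)))
print("cap top blob",e, plane(T,e[0],.26))
p=plane(T,e[0],.26)
for z in(.222,.272): print(z,"pred scene",proj(S,[p[0],p[1],z]),"post",proj(S,[.626,.0235,z]))
g=S["image"].astype(int).sum(2)//3
for v in (101,103,105,108,112,116,118,120,122,126,130): print(v,g[v,242:270])
print("apex col",g[96:126,254])
for n,uv,z in [("spread",(209,136),.067),("mustard",(239,134),.083)]: pass
E
python3 - <<'E'
import cv2,sys
sys.path.insert(0,'.')
from h import *
T=r.snapshot("top")["image"][:,:,::-1].astype(int);A=cv2.imread("pics/top0.png").astype(int)
for n,(u,v) in dict(spread=(209,136),mustard=(239,134),tooth=(270,256),red=(168,231)).items(): print(n,abs(T-A)[v-12:v+12,u-12:u+12].mean().round(1))
E
```

```text
cap top blob ((254.71739196777344, 177.71739196777344), 8.208457946777344) [0.61937887 0.02039542 0.26      ]
0.222 pred scene [254.08473738 120.67168594] post [255.61115558 120.05841685]
0.272 pred scene [254.33347048 100.67505445] post [255.89114433 100.16113046]
101 [106 106 106 106 105 106 105 101  92 172 179 182 185 193 190 188 190 107
  90  68  68  73  73  73  72  73  72  73]
103 [106 105 104 106 106 103 111 164 207 209 211 215 221 228 228 222 217 218
 200 132  72  68  71  71  72  73  71  70]
105 [106 107 105 106 108  75 109 131 152 170 176 188 194 202 205 201 189 176
 163 151  78  67  70  70  73  74  71  71]
108 [106 107 106 105 109  70  84 100 107 114 120 123 127 129 132 131 125 120
 118 113 107  72  70  70  71  70  67  69]
112 [104 105 105 106 110  73  87  98 108 114 120 120 119 121 119 121 123 120
 113 104  95  70  69  69  70  62  61  63]
116 [106 105 105 106 109  62 112 109 156 139 112 111 109 134 117 129 144 127
 130 143  67  66  68  71  68  62  61  67]
118 [105 105 104 104 109  68  79  89  91  99 110 115 121 128 112 116 101 110
 107 102  58  62  68  71  69  63  63  66]
120 [103 103 103 104 108  57  81  95 100 106 110 114 114 114 112 111 113 109
 101  90 104 177  82  68  70  62  62  64]
122 [103 104 104 105 106 115  24  71  88  93  96  93 111 129 130 131 133 121
 124  99 144 108  65  68  71  64  59  61]
126 [104 103 104 103 105 113  28  68  77  83  85  95 115 114 113 114 115 116
 112 104 103  91  67  66  68  67  66  65]
130 [103 102 101 103 104 112  27  74  81  92  99 107 116 112 114 111 115 115
 109 104 102  58  64  67  68  70  67  67]
apex col [104 106 106  99  88 185 224 221 231 194 148 140 127 123 123 122 119 118
 116 114 109 120 121 115 114 110 111 113 114 114]
spread 3.6
mustard 3.9
tooth 8.1
red 2.5
```

The apex is at v≈101, against 100.7 predicted for a seated cap (an unseated one would be about 5 px higher). The sides are vertical and the jars are where they started. I'm handing the job in.

```bash
python3 -c "
from plant import r
print(r.finish_job(), r.get_state()['clock'])"
```

```text
the job is handed in; nothing more can be done
the job is handed in; nothing more can be done
```

The stand is assembled on its foot (large tier, medium tier, small tier, then the cap), and I handed it in at about 31 s with the gripper open and clear. `finish_job` gives no verdict, so what follows is from my own checks.

- **Seating:** the tool height at each placing was within 1 mm of the expected value, with 7–10 N of support force. From two views, the shoulders measured 97, 159 and 222 mm, against 98, 160 and 222 mm nominal. The cap's top matched the height of a seated cap to under a pixel.
- **Level:** the tiers look level in the last picture, and the cap's sides are vertical.
- **Cap centring:** the cap sits a few millimetres off-centre, about 3–4 mm by the scene view and about 7 mm by the top view. The hole allows only 5 mm, so the two disagree; I think shading skewed the top-view figure. The cap still rests on the shoulder.
- **Jars:** all three appear where they started. The before-and-after image difference was larger for the toothpick jar (8.1, against about 4 for the other two). I put that down to the arm's shadow, because its position was unchanged in both views.

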